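# Switch the cash register on with the clerk's key

## Task

Switch the shop's cash register on for the day: take the clerk's key with the rectangular black grip out of the wooden key block, push it fully home into the round key switch on the register and turn it clockwise to the stop. Leave the key in the switch and let go of it; leave the other two keys in the block and do not push the other things on the counter about.

Things in the scene. Friction and masses are not known exactly. Their poses are not given: they have to be found in the camera images.
- mode_key: The clerk's key: rectangular black plastic grip 36 wide (x), 12 thick (y), 42 tall, a small opening through it 28 to 36 mm up; under it a flat steel blade 12 x 5 mm, 30 long, its last 4 mm 9 x 3.2. 40 g. Origin: middle of the grip's underside (shoulder), z up, blade along -z, alike after half a turn. Starts upright in any of the block's slots, shoulder on the block's top; lifts straight out.
- key_block: Oak key block, fixed to the counter: 60 (x) x 190 (y) x 40 mm high; origin in the middle of its underside. Three slots 7 (x) x 14 (y) mm, 34 deep, at y = -60, 0 and +60 mm; in each stands a key, its flat sides facing along the block's x.
- case_key: Another key in the block, to be left: round black disc bow 34 mm across, 8 thick, rising 36 mm over the block. Origin at its shoulder, z up, x along its width.
- door_key: Another key in the block, to be left: narrow all-steel bow 16 wide, 4 thick, rising 44 mm over the block. Origin at its shoulder, z up, x along its width.
- register: Compact grey cash register, fixed, 360 (x) x 330 (y) mm, 187 high, keyboard towards the robot (-x at yaw 0); origin in the middle of its underside. Right rear as the clerk sees it (y below -5 mm): printer housing, with a slip of paper up to 230 mm. Left rear: low flat deck 128 mm above the counter, with the key switch at x = 95, y = 80 mm.
- switch_face (a point): Middle of the slot's mouth on the flat top of the key switch, 138 mm above the counter. The switch is a steel barrel 34 mm across, 10 mm proud of the deck; vertical slot 15 long (x), 7.6 wide (y), 34 deep. z up; the frame turns with the barrel. The key goes straight down, its width along the slot, either way round; it is fully home when its shoulder rests on this face.
- mode_switch (a joint): Angle of the key switch, rad: 0 off, growing clockwise seen from above to a hard stop at 1.22 (70 degrees), register on. Starts between 0 and 0.06. Light friction (0.04 N m), no spring: it stays where it is left. Play of the blade in the slot: the key turns up to about 0.25 rad before the barrel follows.
- pen_cup: Round wooden pen cup, 76 mm across, 95 high, pens up to 145 mm. Origin in the middle of its underside.
- calculator: Black pocket calculator lying flat, 150 x 100 x 18 mm. Origin in the middle of its underside.
- stapler: Black stapler, 150 long (x), 36 wide, 70 high. Origin in the middle of its underside.
- torch: Dark metal torch standing on its head, 60 mm across, 168 high. Origin in the middle of its underside.
- tape_dispenser: Black tape dispenser, 150 (x) x 60 mm, 94 high. Origin in the middle of its underside.
- bell: Steel counter bell, 80 mm across, 59 high. Origin in the middle of its underside.
Things that resemble listed ones, but are neither listed nor needed, are in the scene too. Leave any purple look-alike of the mode_key alone.

How it is judged (in metres and radians):
On the way:
1. the clerk's key is fully home in the key switch, which is still off (horizontal distance between mode_key and switch_face below 0.004 m and z of mode_key in the frame of switch_face below 0.005 m and angle between the z axis of mode_key and the z axis of switch_face, either way round below 0.15 rad and value of joint mode_switch below 0.5 rad), for 0.1 s.
At the end, for the whole second after the job is handed in: The switch is turned to within 0.14 rad (8 degrees) of its stop, and the clerk's key stands in it, released and at rest, within 4 mm of its axis, its shoulder within 4 mm of the switch face and within 0.12 rad of upright (value of joint mode_switch above 1.08 rad and horizontal distance between mode_key and switch_face below 0.004 m and z of mode_key in the frame of switch_face below 0.004 m and angle between the z axis of mode_key and the z axis of switch_face, either way round below 0.12 rad and linear speed of mode_key below 0.02 m/s); the robot touches nothing.
It fails at once if another key is pulled out of its slot or the block's keys are knocked about (moved over 15 mm) (distance of any of case_key, door_key from where it was at the start of the episode above 0.015 m).
It fails at once if a loose thing on the counter is pushed more than 40 mm (distance of any of pen_cup, calculator, stapler, torch, tape_dispenser, bell from where it was at the start of the episode above 0.04 m).
It also fails if it takes over 51 s, if anything falls off the work surface, if the arm or the gripper's body presses on something with over 40 N, if the wrist force passes 120 N, or if a joint passes its speed limit or range.

## Robot

A 6-joint arm with a two-finger parallel gripper is mounted at the origin on the work surface. World frame = base frame: x ahead of the robot, y to its left, z up, the work surface at z = 0. Lengths are in mm, angles in rad, forces in N, time in s.
With the tool pointing down it reaches from about 350 to 975 mm from the base axis. Payload 7.1 kg.
Tool frame: the origin (TCP) lies on the mounting face of the last link; the fingertips stand 182 mm ahead of it and the grasp point (between the pads) lies 163 mm ahead of it (ctrl.finger_overhang is the distance from the TCP to the fingertips, in mm); z points along the fingers, y is the direction in which the jaws open and shut (so a half turn about z gives the same grasp; the last joint's range is limited). The gripper opens to 88 mm and grips with 3 to 60 N. Pads are 20 mm wide; open, the fingers measure 115 mm over their backs; the gripper's body (75 mm by 178 mm) begins 61 mm behind the grasp point.
Start: joints at [1.167, 0.423, 1.63, -0, 1.089, -0.019], TCP at [234.577, 579.293, 404.675] pointing down, gripper open.
Joint ranges: [-3, 3], [-0.9, 2.11], [0.09, 2.58], [-1.31, 4.45], [0.11, 2.69], [-2.54, 2.54]. Speed limits (rad/s): [2.39, 2.39, 3.01, 3.14, 3.14, 3.14].

## Interface

Orientations are given as a rotation vector (axis times angle).
In Python, from workcell import ctrl, viewer, recognise gives the robot as it stands.
- The arm moves only by the shell command python3 -m handwheel 'ROWS'. ROWS is JSON, a list of rows, each an object of numbers: "gripper": the closure, from 0 (fully open) to 1 (shut); "tx", "ty", "tz": the shift along the tool's x, y, z in m; "rx", "ry", "rz": the turn, a rotation vector about the tool's x, y, z in degrees. In form: [{"gripper": .., "tx": .., "ty": .., "tz": .., "rx": .., "ry": .., "rz": ..}, ...]. A call has 1 to 8 rows; each row shifts and turns the commanded pose from where the row before left it, along the tool's axes as they then stand; what a row does not reach is not made up. A row lasts 1/8 s, in which the tool goes at most 62.5 mm and 10.7 degrees, less where a joint would pass 70% of its speed; a pose out of reach is approached as far as the arm can. A call with a gripper value outside its range is refused whole. The fingers move at their own pace and stop on an object; the grip force is fixed at half the most. Time passes only in rows, so rows that do not move let the fingers close. It gives the time, the measured TCP pose, the force and the opening at its end, in the units of the state.
- ctrl.get_obs(): the state, without advancing time (a new reading comes with each control period).
- viewer.get_image(name): name is "scene" or "top"; returns a dict with "image" (420x560x3 uint8, red, green, blue), "range_z" (420x560 float32, mm along the optical axis (not along the pixel's ray), 0 where there is no reading), "vfov" (degrees; the focal length in pixels is half the picture's height over the tangent of half this angle, whatever the lens; pixels are square), "cx", "cy" (the principal point, pixels), "extrinsics" (4x4, takes a point from world to camera coordinates). Camera axes: x right, y up, looking along -z (the intrinsics and any distortion apply to the point x, -y, -z); pixel columns grow to the right and rows downward; lengths in mm; the calibration is good to about 2 mm. A picture is of the moment at which its call begins.
- ctrl.close_job(): hands the job in, once; it reports no verdict.
Trained networks look in a picture, given as the dict that the camera call returned (one of the last four; its "shot" number tells which), for a name from the list of things; names that differ only in an ending like _2 or _b are one class to them, and where a whole thing is asked for, a point or a joint stands for the part that bears it (a point fixed in the world has none). Each returns a list of dicts, best first, with "p" (0 to 1); they miss things now and then, are a little off and sometimes report something else, mostly with a low value. They report only what shows in the picture. A call takes as long as a camera call. They do not tell look-alikes from the thing itself.
- recognise(picture, name): "xy" ([column, row] as shares, 0 to 1, of the picture: columns of its width, rows of its height, amid what is visible of it).
The state is a dict: "t": time; "qpos": joint angles; "qvel": joint speeds; "joint_torque": joint torques, N m; "ee_pos": TCP position; "orientation": TCP orientation; "ft_force": force on the tool from outside, world axes, zero at the start; "moment": the same for the moment, N m; "width": finger opening in mm.
Only numpy, scipy, OpenCV 4.12 (cv2) and the standard library are available. Lean on these libraries where they do the work, as an engineer would, in place of code of your own. Each camera call takes 0.05 s, during which the arm holds its last target.

## Working session

There is one attempt and no reset: what is moved stays moved. The work goes in short steps, Python scripts to look and compute and a shell command to move; the robot and the scene stay as the last step left them, time stands still between calls to the robot, and variables do not carry over. Pictures are saved under pics/ and viewed, and the job is handed in when it is done.

```bash
ls; mkdir -p pics; cat > h.py <<'E'
import numpy as np,cv2
from workcell import ctrl,viewer,recognise
def K(p):
    H,W=p["image"].shape[:2]; f=H/2/np.tan(np.radians(p["vfov"])/2); return f,p["cx"],p["cy"]
def unproj(p,u,v,z=None):
    f,cx,cy=K(p)
    if z is None: z=p["range_z"][int(round(v)),int(round(u))]
    c=np.array([(u-cx)/f*z,-(v-cy)/f*z,-z,1.])
    return (np.linalg.inv(p["extrinsics"])@c)[:3]
def cloud(p):
    f,cx,cy=K(p);z=p["range_z"].astype(float);H,W=z.shape
    u,v=np.meshgrid(np.arange(W),np.arange(H))
    c=np.stack([(u-cx)/f*z,-(v-cy)/f*z,-z,np.ones_like(z)],-1)
    w=c@np.linalg.inv(p["extrinsics"]).T; w=w[...,:3]; w[z==0]=np.nan; return w
def proj(p,X):
    f,cx,cy=K(p); c=p["extrinsics"]@np.append(X,1.); return np.array([cx+f*c[0]/-c[2],cy+f*(-c[1])/-c[2]])
def save(im,n): cv2.imwrite("pics/"+n,cv2.cvtColor(im,cv2.COLOR_RGB2BGR))
E
python3 - <<'E'
from h import *
import pickle
for n in ["scene","top"]:
    p=viewer.get_image(n); print(n,{k:v for k,v in p.items() if k not in("image","range_z")})
    save(p["image"],n+"0.png"); pickle.dump(p,open(n+"0.pkl","wb"))
    for o in ["mode_key","key_block","case_key","door_key","register","switch_face"]:
        for r in recognise(p,o)[:4]:
            u,v=r["xy"][0]*560,r["xy"][1]*420
            print(o,round(r["p"],2),round(u,1),round(v,1),unproj(p,u,v).round(0))
print(ctrl.get_obs())
E
```

```text
pics
scene {'vfov': 42.24309553607422, 'cx': 283.1866576134235, 'cy': 209.28928283346352, 'extrinsics': array([[-7.74756463e-01,  6.32258958e-01,  1.01632574e-03,
         3.20779306e+02],
       [-4.07131104e-01, -5.00118201e-01,  7.64281394e-01,
         1.81625907e+02],
       [ 4.83732041e-01,  5.91718171e-01,  6.44882097e-01,
        -1.61801109e+03],
       [ 0.00000000e+00,  0.00000000e+00,  0.00000000e+00,
         1.00000000e+00]]), 'shot': 1}
mode_key 0.87 346.9 233.9 [409. 226.  54.]
mode_key 0.72 333.1 273.7 [534. 311.  76.]
mode_key 0.2 407.7 231.4 [286. 303.  46.]
key_block 0.58 331.8 295.6 [555. 332.  41.]
door_key 0.42 348.6 293.5 [523. 349.  40.]
register 0.73 211.0 156.0 [ 530. -146.  125.]
register 0.33 333.8 293.5 [545. 328.  37.]
switch_face 0.42 202.5 159.8 [ 560. -136.  132.]
top {'vfov': 44.790749139695166, 'cx': 272.1661991926906, 'cy': 215.98754304690829, 'extrinsics': array([[-6.75933967e-03, -9.99955867e-01,  6.52500767e-03,
         1.59291048e+02],
       [ 9.96846352e-01, -6.22209428e-03,  7.91115417e-02,
        -5.44543942e+02],
       [-7.90674511e-0
[... 467 characters left out ...]
.]
switch_face 0.64 398.7 203.6 [ 564. -139.  135.]
{'t': 0.7, 'qpos': array([ 1.16698515e+00,  4.23064258e-01,  1.62987326e+00,  5.03191751e-06,
        1.08858616e+00, -1.89960251e-02]), 'qvel': array([-0.00027671, -0.00057826, -0.00099105,  0.00053335, -0.00042322,
       -0.00185458]), 'joint_torque': array([-8.95870908e-04, -5.44434428e+01, -2.73994070e+01,  6.43217890e-02,
        1.70525088e-02, -4.25658561e-05]), 'ee_pos': array([234.58870229, 579.29848379, 404.70792174]), 'orientation': array([6.00745169e-01, 3.08360926e+00, 1.07402533e-04]), 'ft_force': array([ 0.35631143, -0.06146085, -0.43872595]), 'moment': array([0.03240617, 0.03730981, 0.01805313]), 'width': 88.12963787111669}
```

```bash
python3 - <<'E'
from h import *
import pickle
for n in ["scene","top"]:
    p=pickle.load(open(n+"0.pkl","rb")); save(cv2.resize(p["image"],(800,600),interpolation=cv2.INTER_CUBIC),n+"0b.png")
E
```

```text
(no output)
```

View pics/scene0b.png

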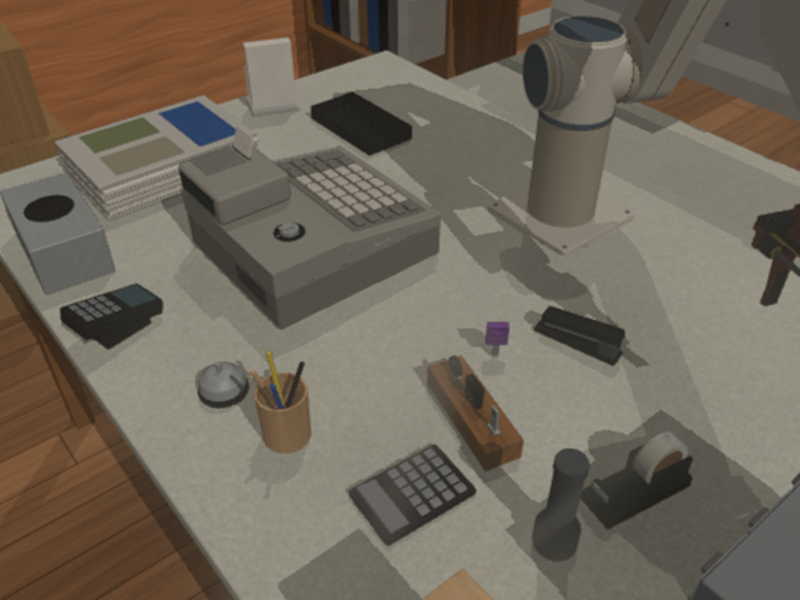

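View pics/top0b.png

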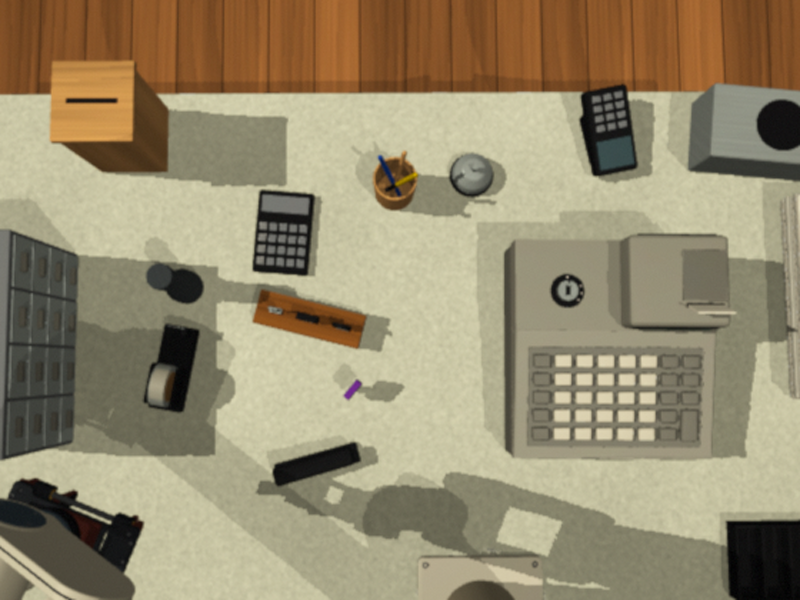

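```bash
python3 - <<'E'
from h import *
import pickle
p=pickle.load(open("scene0.pkl","rb"))
a=p["image"][240:335,285:380]
b=p["image"][140:190,165:240]
save(np.hstack([cv2.resize(a,(400,400),interpolation=cv2.INTER_CUBIC)]),"crop1.png")
q=pickle.load(open("top0.pkl","rb"))
a=q["image"][195:250,170:265]; b=q["image"][180:225,365:430]
save(np.vstack([cv2.resize(a,(570,330),interpolation=cv2.INTER_CUBIC),cv2.resize(b,(570,270),interpolation=cv2.INTER_CUBIC)]),"crop2.png")
# block top plane
for n,p in (("scene",p),("top",q)):
    w=cloud(p); im=p["image"]
    hsv=cv2.cvtColor(im,cv2.COLOR_RGB2HSV)
    near=(np.hypot(w[...,0]-522,w[...,1]-300)<150)
    m=near&(w[...,2]>34)&(w[...,2]<46)
    P=w[m]; 
    r=cv2.minAreaRect((P[:,:2]).astype(np.float32)); print(n,m.sum(),P[:,2].mean(),r, P.mean(0))
    m=near&(w[...,2]>52)&(w[...,2]<95)
    n_,lab=cv2.connectedComponents(m.astype(np.uint8))
    for i in range(1,n_):
        s=lab==i
        if s.sum()<6: continue
        P=w[s]; v,u=np.argwhere(s).mean(0); print(n,s.sum(),u.round(),v.round(),P.mean(0).round(1),P.min(0).round(),P.max(0).round(),im[s].mean(0).round())
    w2=w; near=(np.hypot(w[...,0]-566,w[...,1]+137)<40)&(w[...,2]>133.5)&(w[...,2]<150)
    P=w[near]; print("switch",near.sum(),P.mean(0),cv2.minEnclosingCircle(P[:,:2].astype(np.float32)))
    near=(np.hypot(w[...,0]-566,w[...,1]+137)<80)&(w[...,2]>120)&(w[...,2]<133); print("deck z",np.median(w[near][:,2]))
E
```

```text
scene 1639 39.3879047163888 ((511.4913330078125, 281.823486328125), (240.04421997070312, 129.9102325439453), 51.25407028198242) [529.91035822 309.68633242  39.38790472]
scene 143 348.0 230.0 [405.2 225.2  64.1] [389. 207.  53.] [422. 240.  75.] [90. 65. 97.]
scene 95 319.0 255.0 [514.2 245.8  65.9] [507. 226.  52.] [522. 259.  77.] [78. 74. 65.]
scene 199 332.0 272.0 [529.8 303.1  71.2] [518. 281.  52.] [537. 319.  86.] [56. 52. 45.]
scene 70 346.0 291.0 [543.  359.2  70.6] [539. 350.  52.] [546. 366.  86.] [83. 80. 73.]
switch 85 [ 564.24743302 -130.49332636  136.50646673] ((563.6851196289062, -131.35610961914062), 18.40459632873535)
deck z 126.87336833861684
top 1610 40.880872379969816 ((529.1958618164062, 296.15313720703125), (190.1978759765625, 59.89154052734375), 75.60440063476562) [529.02402333 296.21694937  40.88087238]
top 17 192.0 216.0 [543.3 352.2  77.6] [541. 346.  53.] [547. 361.  89.] [115. 111.  96.]
top 85 215.0 222.0 [528.2 295.3  80. ] [520. 278.  54.] [537. 315.  88.] [34. 26. 19.]
top 47 239.0 228.0 [513.8 237.5  72.7] [508. 223.  61.] [520. 252.  80.] [34. 25. 18.]
top 75 247.0 272.0 [406.3 218.9  72.4] [391. 204.  61.] [422. 235.  78.] [119.  67. 135.]
switch 190 [ 565.88480479 -136.19929439  137.80188399] ((570.7974853515625, -141.4950714111328), 34.395713806152344)
deck z 128.82778483391712
```

View pics/crop1.png

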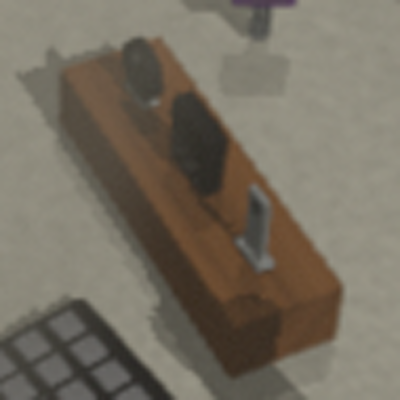

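View pics/crop2.png

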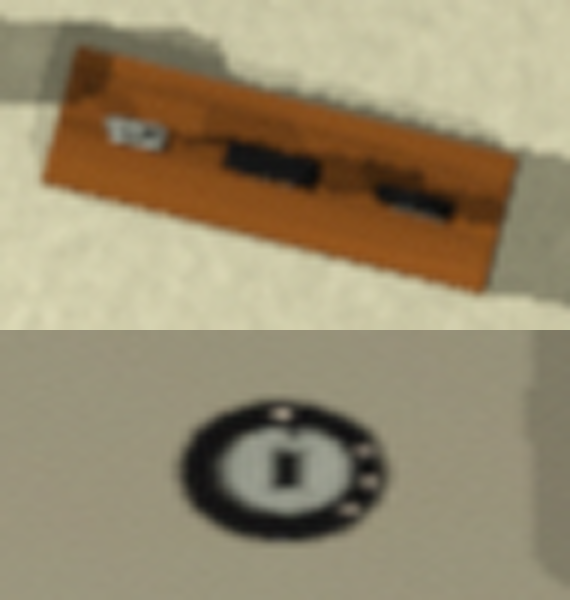

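```bash
python3 - <<'E'
from h import *
import pickle
for n in ("scene","top"):
    p=pickle.load(open(n+"0.pkl","rb")); w=cloud(p)
    # table plane
    m=(np.abs(w[...,2])<12)&(w[...,0]>300)&(w[...,0]<800)&(np.abs(w[...,1])<450)
    P=w[m]; A=np.c_[P[:,:2],np.ones(len(P))]; c=np.linalg.lstsq(A,P[:,2],rcond=None)[0]; print(n,"table",c)
    m=(np.hypot(w[...,0]-529,w[...,1]-296)<105)&(abs(w[...,2]-40)<3)
    k,l,st,ce=cv2.connectedComponentsWithStats(m.astype(np.uint8)); i=1+st[1:,4].argmax(); P=w[l==i]
    print("block",cv2.minAreaRect(P[:,:2].astype(np.float32)),P.mean(0))
    # deck region
    m=(abs(w[...,2]-128)<3)&(np.hypot(w[...,0]-565,w[...,1]+137)<200)
    P=w[m]; print("deck",cv2.minAreaRect(P[:,:2].astype(np.float32)),P.mean(0),P.min(0),P.max(0))
    # printer top ~187
    m=(abs(w[...,2]-187)<6)&(np.hypot(w[...,0]-565,w[...,1]+250)<250); P=w[m]
    if len(P)>20: print("printer",len(P),P.min(0),P.max(0),np.median(P[:,2]))
    m=(w[...,2]>192)&(np.hypot(w[...,0]-565,w[...,1]+250)<250); P=w[m]
    if len(P)>2:print("paper",len(P),P.min(0),P.max(0))
    # slot: dark pixels in gray disc
    c=proj(p,[566,-136,138]); print("proj",c)
    g=cv2.cvtColor(p["image"],cv2.COLOR_RGB2GRAY); u0,v0=c.round().astype(int)
    print(g[v0-13:v0+14,u0-15:u0+17])
E
```

```text
scene table [ 1.42922356e-03  2.33164933e-03 -1.68631457e+00]
block ((527.0304565429688, 300.01983642578125), (192.47683715820312, 62.710289001464844), 75.4280014038086) [533.70320955 312.2480139   39.60026295]
deck ((531.2616577148438, -178.4386749267578), (272.8023986816406, 237.30963134765625), 89.0569076538086) [ 555.15681399 -139.48013775  127.22917465] [ 412.58009242 -316.73847612  125.0009101 ] [651.28479696 -41.98185027 130.99744031]
printer 1574 [ 502.77938331 -374.0849574   181.00919639] [ 647.07439818 -211.6607268   192.89023018] 184.10104277064198
paper 166 [ 516.50109667 -366.30993637  192.01730557] [ 534.89555154 -303.51508454  224.26473246]
proj [200.33126511 158.54687849]
[[ 80  95  96  95  95  98  96  96  97  96  95  97  98 100 102 108 108 108
  109 110 109 109 110 110 110 109 110 111 110 110 109 109]
 [ 96  96  95  97  96  98  97  96  96  96  96  98 102 110 110 110 110 109
  108 109 109 110 109 110 110 110 110 110 110 109 110 107]
 [ 96  94  97  97  96  95  95  97  99  99 103 108 109 110 110 110 109 110
  110 110 110 110 108 109 109 110 109 109 109 110 110 110]
 [ 9
[... 6759 characters left out ...]
2 123 143 145 146 145 146 146 145]
 [146 146 144 145 132 100  52  26  22  19  21  23  26  27  36  37  27  22
   21  21  28  39  65 108 140 145 146 146 145 144 146 144]
 [146 146 146 145 145 131  97  56  30  24  20  21  21  19  21  20  22  19
   22  24  35  59  96 131 144 147 146 146 146 145 145 146]
 [146 147 146 147 147 142 132 104  72  44  34  28  22  24  22  21  24  26
   31  47  70  98 129 144 146 144 145 148 145 144 146 145]
 [147 146 147 146 146 146 145 138 121 101  81  70  49  50  49  39  47  63
   79 106 120 132 143 145 146 147 145 146 146 147 146 145]
 [148 148 147 147 148 146 147 147 145 138 128 121 110 110 111 107 109 119
  126 141 144 145 148 146 146 147 145 147 145 145 147 147]]
```

```bash
cat >> h.py <<'E'
from scipy.spatial.transform import Rotation as Rn
def plan(xyz,yaw=None):
    o=ctrl.get_obs(); R=Rn.from_rotvec(o["orientation"]); d=R.inv().apply(np.array(xyz)-o["ee_pos"])
    print("tool shift mm",d.round(2))
    if yaw is not None:
        y=np.radians(yaw); yt=np.array([np.cos(y),np.sin(y),0]); zt=np.array([0,0,-1.]); xt=np.cross(yt,zt)
        T=Rn.from_matrix(np.c_[xt,yt,zt]); print("turn deg",np.degrees((R.inv()*T).as_rotvec()).round(2))
def st():
    o=ctrl.get_obs(); R=Rn.from_rotvec(o["orientation"]).as_matrix()
    print("t",round(o["t"],2),"pos",o["ee_pos"].round(2),"grasp",(o["ee_pos"]+R[:,2]*163).round(2),"yaw_y",np.degrees(np.arctan2(R[1,1],R[0,1])).round(2),"ztool",R[:,2].round(4),"F",o["ft_force"].round(2),"Ftool",(R.T@o["ft_force"]).round(2),"M",o["moment"].round(3),"w",round(o["width"],2),"q",o["qpos"].round(3))
E
python3 -c "
from h import *
st();plan([528.8,297,330],-14.45)"
```

```text
t 0.7 pos [234.59 579.3  404.71] grasp [234.59 579.31 241.71] yaw_y 67.95 ztool [ 0.e+00  1.e-04 -1.e+00] F [ 0.36 -0.06 -0.44] Ftool [-0.35  0.08  0.44] M [0.032 0.037 0.018] w 88.13 q [ 1.167  0.423  1.63   0.     1.089 -0.019]
tool shift mm [-378.67 -151.21   74.7 ]
turn deg [ 0.  -0.  82.4]
```

Candidates: purple look-alike on the counter at scene (347,232); in the block, round disc (319,255), rectangular black grip (332,272) and steel (346,291). The crop confirms the middle one has the rectangular black grip, so I choose that.

```bash
python3 -m handwheel '[{"tx":-0.0541,"ty":-0.0216,"tz":0},{"tx":-0.0541,"ty":-0.0216},{"tx":-0.0541,"ty":-0.0216},{"tx":-0.0541,"ty":-0.0216},{"tx":-0.0541,"ty":-0.0216},{"tx":-0.0541,"ty":-0.0216},{"tx":-0.0541,"ty":-0.0216},{"rz":10}]' && python3 -m handwheel '[{"rz":10.4},{"rz":10.4},{"rz":10.4},{"rz":10.4},{"rz":10.4},{"rz":10.4},{"rz":10},{"tz":0.0}]'; python3 -c "
from h import *
st();plan([528.8,297,227],-14.45)"
```

```text
t 0.7 pos [234.59 579.3  404.71] grasp [234.59 579.31 241.71] yaw_y 67.95 ztool [ 0.e+00  1.e-04 -1.e+00] F [ 0.36 -0.06 -0.44] Ftool [-0.35  0.08  0.44] M [0.032 0.037 0.018] w 88.13 q [ 1.167  0.423  1.63   0.     1.089 -0.019]
tool shift mm [-378.67 -151.22  177.7 ]
turn deg [ 0.  -0.  82.4]$[0]: bad value
```

```bash
python3 -m handwheel '[{"gripper":0,"tx":-0.0541,"ty":-0.0216,"tz":0,"rx":0,"ry":0,"rz":0},{"gripper":0,"tx":-0.0541,"ty":-0.0216,"tz":0,"rx":0,"ry":0,"rz":0}]'; python3 -c "
from h import *
st()"
```

```text
t: 0.95
ee_pos: [319.1, 498.0, 404.7]
orientation: [0.598, 3.084, 0.0]
ft_force: [-0.2, 0.1, 0.2]
width: 88.0
t 0.95 pos [319.09 498.04 404.67] grasp [319.13 498.07 241.67] yaw_y 68.07 ztool [ 3.e-04  2.e-04 -1.e+00] F [-0.16  0.11  0.24] Ftool [ 0.19  0.04 -0.24] M [ 0.016 -0.035 -0.01 ] w 87.99 q [ 0.981  0.374  1.706 -0.     1.061 -0.207]
```

All keys are needed; it works.

```bash
python3 -m handwheel '[{"gripper":0,"tx":-0.0541,"ty":-0.0216,"tz":0,"rx":0,"ry":0,"rz":0},{"gripper":0,"tx":-0.0541,"ty":-0.0216,"tz":0,"rx":0,"ry":0,"rz":0},{"gripper":0,"tx":-0.0541,"ty":-0.0216,"tz":0,"rx":0,"ry":0,"rz":0},{"gripper":0,"tx":-0.0541,"ty":-0.0216,"tz":0,"rx":0,"ry":0,"rz":0},{"gripper":0,"tx":-0.0541,"ty":-0.0216,"tz":0,"rx":0,"ry":0,"rz":0},{"gripper":0,"tx":0,"ty":0,"tz":0,"rx":0,"ry":0,"rz":10.4},{"gripper":0,"tx":0,"ty":0,"tz":0,"rx":0,"ry":0,"rz":10.4},{"gripper":0,"tx":0,"ty":0,"tz":0,"rx":0,"ry":0,"rz":10.4}]'
python3 -m handwheel '[{"gripper":0,"tx":0,"ty":0,"tz":0.02,"rx":0,"ry":0,"rz":10.4},{"gripper":0,"tx":0,"ty":0,"tz":0.02,"rx":0,"ry":0,"rz":10.4},{"gripper":0,"tx":0,"ty":0,"tz":0.02,"rx":0,"ry":0,"rz":10.4},{"gripper":0,"tx":0,"ty":0,"tz":0.02,"rx":0,"ry":0,"rz":10.4},{"gripper":0,"tx":0,"ty":0,"tz":0,"rx":0,"ry":0,"rz":9.6},{"gripper":0,"tx":0,"ty":0,"tz":0,"rx":0,"ry":0,"rz":0}]'
python3 -c "
from h import *
st();plan([528.8,297,227],-14.45)
for n in ['scene','top']:
    p=viewer.get_image(n); save(p['image'],n+'1.png')
st()
"
```

```text
t: 1.95
ee_pos: [529.0, 296.7, 404.6]
orientation: [-1.417, -2.804, 0.0]
ft_force: [-0.6, -0.7, -0.2]
width: 87.7
t: 2.7
ee_pos: [528.9, 297.0, 324.5]
orientation: [-2.482, -1.926, 0.0]
ft_force: [0.7, -0.4, -0.1]
width: 87.7
t 2.7 pos [528.88 297.   324.48] grasp [528.84 296.98 161.48] yaw_y -14.36 ztool [-3.e-04 -1.e-04 -1.e+00] F [ 0.69 -0.35 -0.05] Ftool [-0.17  0.76  0.05] M [-0.061  0.101 -0.009] w 87.7 q [0.492 0.496 1.726 0.    0.92  0.743]
tool shift mm [-0.000e+00 -6.000e-02  9.748e+01]
turn deg [-0.01  0.01  0.09]
t 2.8 pos [528.96 297.08 324.95] grasp [529.04 297.11 161.95] yaw_y -14.25 ztool [ 5.e-04  2.e-04 -1.e+00] F [ 0.26 -0.66 -0.13] Ftool [-0.58  0.41  0.13] M [-0.07   0.072 -0.002] w 88.17 q [ 0.492  0.495  1.726 -0.     0.92   0.741]
```

View pics/scene1.png

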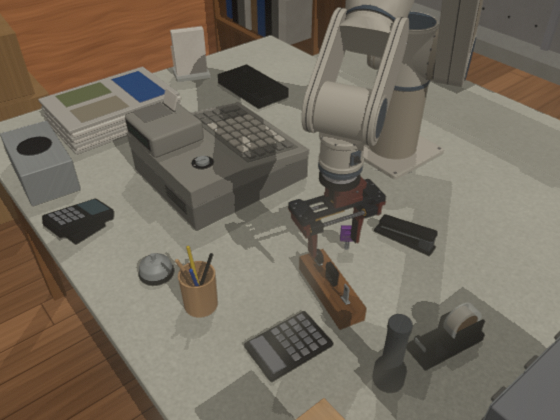

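The gripper stands above the block near (335,225), with one jaw on each side of the middle key. Next I descend and close.

```bash
python3 -m handwheel '[{"gripper":0,"tx":0,"ty":0,"tz":0.035,"rx":0,"ry":0,"rz":0},{"gripper":0,"tx":0,"ty":0,"tz":0.035,"rx":0,"ry":0,"rz":0},{"gripper":0,"tx":0,"ty":0,"tz":0.0275,"rx":0,"ry":0,"rz":0},{"gripper":0,"tx":0,"ty":0,"tz":0,"rx":0,"ry":0,"rz":0}]'
python3 -c "
from h import *
st()"
python3 -m handwheel '[{"gripper":0.75,"tx":0,"ty":0,"tz":0,"rx":0,"ry":0,"rz":0},{"gripper":0.8,"tx":0,"ty":0,"tz":0,"rx":0,"ry":0,"rz":0},{"gripper":0.8,"tx":0,"ty":0,"tz":0,"rx":0,"ry":0,"rz":0},{"gripper":0.8,"tx":0,"ty":0,"tz":0,"rx":0,"ry":0,"rz":0}]'
python3 -c "
from h import *
st()"
```

```text
t: 3.3
ee_pos: [528.2, 296.7, 225.6]
orientation: [-2.481, -1.927, 0.006]
ft_force: [0.3, 0.3, -0.2]
width: 87.8
t 3.3 pos [528.18 296.66 225.65] grasp [527.67 296.38  62.65] yaw_y -14.32 ztool [-0.0031 -0.0017 -1.    ] F [ 0.35  0.32 -0.24] Ftool [0.39 0.26 0.24] M [-0.034  0.037  0.009] w 87.84 q [ 0.492  0.641  1.761 -0.     0.743  0.742]
t: 3.8
ee_pos: [528.9, 297.1, 227.8]
orientation: [2.483, 1.925, 0.001]
ft_force: [0.8, -0.3, 0.6]
width: 51.1
t 3.8 pos [528.94 297.07 227.79] grasp [529.08 297.15  64.79] yaw_y -14.44 ztool [ 8.e-04  4.e-04 -1.e+00] F [ 0.82 -0.34  0.6 ] Ftool [-0.13  0.87 -0.59] M [-0.065  0.117  0.03 ] w 51.05 q [ 0.492  0.638  1.76  -0.     0.743  0.744]
```

```bash
python3 -m handwheel '[{"gripper":0.8,"tx":0,"ty":0,"tz":0,"rx":0,"ry":0,"rz":0},{"gripper":0.8,"tx":0,"ty":0,"tz":0,"rx":0,"ry":0,"rz":0},{"gripper":0.8,"tx":0,"ty":0,"tz":0,"rx":0,"ry":0,"rz":0}]'
python3 -c "
from h import *
st()"
python3 -m handwheel '[{"gripper":1,"tx":0,"ty":0,"tz":0,"rx":0,"ry":0,"rz":0},{"gripper":1,"tx":0,"ty":0,"tz":0,"rx":0,"ry":0,"rz":0},{"gripper":1,"tx":0,"ty":0,"tz":0,"rx":0,"ry":0,"rz":0}]'
python3 -c "
from h import *
st()"
```

```text
t: 4.18
ee_pos: [528.8, 297.0, 227.1]
orientation: [-2.483, -1.924, 0.0]
ft_force: [0.1, 0.7, -0.6]
width: 21.4
t 4.17 pos [528.8  296.97 227.09] grasp [528.77 296.96  64.09] yaw_y -14.45 ztool [-2.e-04 -1.e-04 -1.e+00] F [ 0.11  0.67 -0.64] Ftool [ 0.68 -0.06  0.64] M [-0.057  0.096  0.019] w 21.44 q [0.492 0.639 1.761 0.    0.742 0.744]
t: 4.55
ee_pos: [528.3, 297.1, 227.1]
orientation: [-2.483, -1.924, 0.002]
ft_force: [-4.3, 2.1, 3.4]
width: 11.7
t 4.55 pos [528.27 297.1  227.1 ] grasp [528.02 297.07  64.1 ] yaw_y -14.45 ztool [-1.5e-03 -2.0e-04 -1.0e+00] F [-4.31  2.06  3.44] Ftool [ 0.91 -4.69 -3.44] M [0.361 1.013 0.05 ] w 11.66 q [4.930e-01 6.390e-01 1.761e+00 1.000e-03 7.430e-01 7.440e-01]
```

```bash
python3 -m handwheel '[{"gripper":1,"tx":0,"ty":0,"tz":0,"rx":0,"ry":0,"rz":0},{"gripper":1,"tx":0,"ty":0,"tz":0,"rx":0,"ry":0,"rz":0}]'
python3 -c "
from h import *
st()"
python3 -m handwheel '[{"gripper":1,"tx":0,"ty":-0.001,"tz":0,"rx":0,"ry":0,"rz":0},{"gripper":1,"tx":0,"ty":0,"tz":0,"rx":0,"ry":0,"rz":0}]'
python3 -c "
from h import *
st()"
```

```text
t: 4.8
ee_pos: [528.3, 297.1, 227.1]
orientation: [-2.483, -1.924, 0.002]
ft_force: [-4.5, 2.0, 3.4]
width: 12.0
t 4.8 pos [528.26 297.12 227.1 ] grasp [528.03 297.09  64.1 ] yaw_y -14.45 ztool [-1.5e-03 -2.0e-04 -1.0e+00] F [-4.54  1.97  3.41] Ftool [ 0.77 -4.9  -3.4 ] M [ 0.348  1.026 -0.044] w 11.98 q [4.930e-01 6.390e-01 1.761e+00 1.000e-03 7.430e-01 7.440e-01]
t: 5.05
ee_pos: [527.9, 297.2, 227.1]
orientation: [2.483, 1.924, 0.0]
ft_force: [-1.3, 0.8, 0.2]
width: 12.1
t 5.05 pos [527.93 297.18 227.11] grasp [527.97 297.16  64.11] yaw_y -14.44 ztool [ 3.e-04 -1.e-04 -1.e+00] F [-1.35  0.78  0.23] Ftool [ 0.42 -1.5  -0.23] M [0.006 0.385 0.015] w 12.09 q [ 0.493  0.638  1.762 -0.     0.741  0.745]
```

```bash
python3 -m handwheel '[{"gripper":1,"tx":0,"ty":0,"tz":-0.01,"rx":0,"ry":0,"rz":0},{"gripper":1,"tx":0,"ty":0,"tz":-0.015,"rx":0,"ry":0,"rz":0},{"gripper":1,"tx":0,"ty":0,"tz":-0.02,"rx":0,"ry":0,"rz":0},{"gripper":1,"tx":0,"ty":0,"tz":-0.04,"rx":0,"ry":0,"rz":0},{"gripper":1,"tx":0,"ty":0,"tz":-0.05,"rx":0,"ry":0,"rz":0},{"gripper":1,"tx":0,"ty":0,"tz":-0.04,"rx":0,"ry":0,"rz":0},{"gripper":1,"tx":0,"ty":0,"tz":0,"rx":0,"ry":0,"rz":0}]'
python3 -c "
from h import *
import pickle
st()
p=viewer.get_image('scene'); save(p['image'],'scene2.png'); pickle.dump(p,open('scene2.pkl','wb'))
u,v=proj(p,ctrl.get_obs()['ee_pos']-[0,0,190]).astype(int); print(u,v)
save(cv2.resize(p['image'][v-55:v+45,u-60:u+60],(720,600),interpolation=cv2.INTER_CUBIC),'crop3.png')
"
```

```text
t: 5.92
ee_pos: [528.7, 297.6, 407.5]
orientation: [2.482, 1.923, 0.014]
ft_force: [0.0, -0.2, -1.4]
width: 11.8
t 5.92 pos [528.66 297.63 407.49] grasp [529.94 298.3  244.5 ] yaw_y -14.45 ztool [ 0.0079  0.0041 -1.    ] F [ 0.03 -0.19 -1.38] Ftool [-0.19  0.07  1.38] M [-0.039  0.044  0.001] w 11.83 q [ 0.493  0.392  1.672 -0.     1.069  0.745]
334 218
```

View pics/crop3.png

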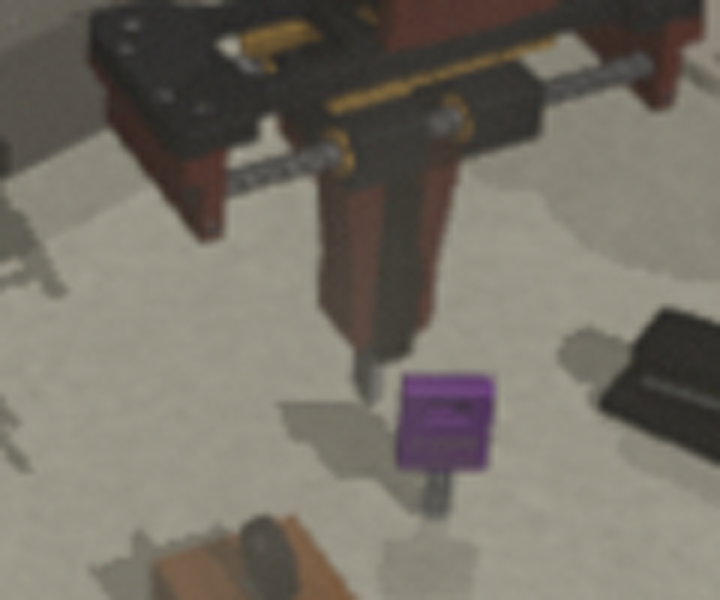

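```bash
python3 - <<'E'
from h import *
import pickle
def ray(p,u,v,z):
    a=unproj(p,u,v,500.);b=unproj(p,u,v,1500.);t=(z-a[2])/(b[2]-a[2]);return a+t*(b-a)
q=pickle.load(open("top0.pkl","rb")); s=pickle.load(open("scene0.pkl","rb"))
print("top",ray(q,397.1,202.75,138.9))
# scene disc ellipse: threshold bright top
print("cam centres",np.linalg.inv(q["extrinsics"])[:3,3],np.linalg.inv(s["extrinsics"])[:3,3])
for p,t in((s,"s"),(q,"t")):
    c=proj(p,[566,-136,138]); u0,v0=c.round().astype(int)
    save(cv2.resize(p["image"][v0-15:v0+15,u0-20:u0+20],(800,600),interpolation=cv2.INTER_NEAREST),f"sw_{t}.png"); print(u0,v0)
st();plan([565,-137,407],88)
E
```

```text
top [ 565.27397712 -134.0308442   138.9       ]
cam centres [ 442.90305166  164.8876108  1315.40346951] [1105.15520105  845.42539248  904.2870638 ]
200 159
398 202
t 5.97 pos [528.01 297.31 404.95] grasp [528.71 297.66 241.96] yaw_y -14.45 ztool [ 0.0042  0.0022 -1.    ] F [ 0.61 -0.23 -1.52] Ftool [-0.07  0.65  1.52] M [-0.053  0.072 -0.018] w 11.91 q [ 0.493  0.394  1.675 -0.     1.068  0.745]
tool shift mm [-411.34  144.16   -2.85]
turn deg [ 3.1000e-01  5.0000e-02 -1.0244e+02]
```

View pics/sw_s.png

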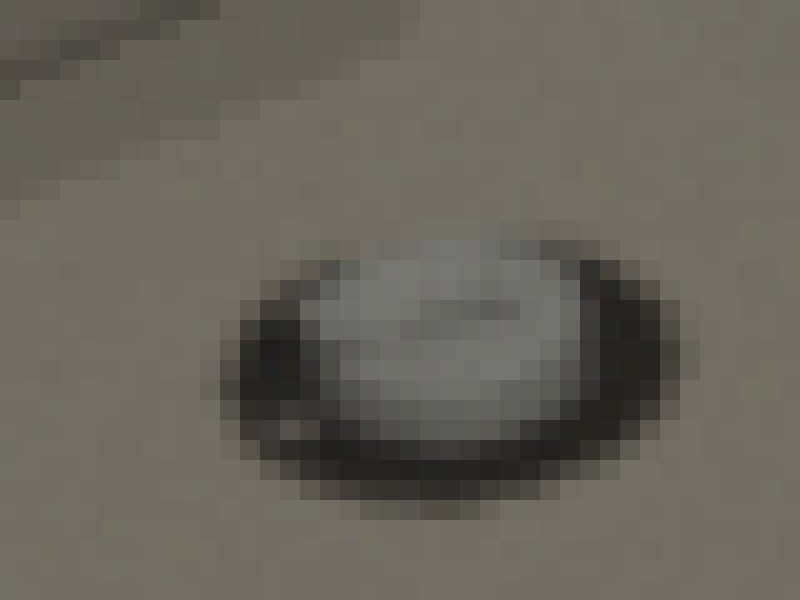

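View pics/sw_t.png

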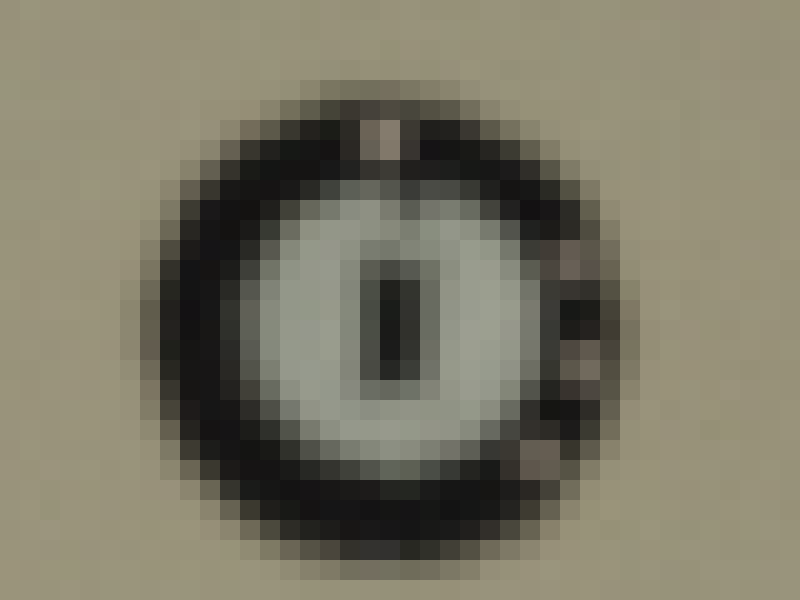

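```bash
python3 - <<'E'
from h import *
import pickle
def ray(p,u,v,z):
    a=unproj(p,u,v,500.);b=unproj(p,u,v,1500.);t=(z-a[2])/(b[2]-a[2]);return a+t*(b-a)
q=pickle.load(open("top0.pkl","rb")); s=pickle.load(open("scene0.pkl","rb"))
print("top",ray(q,397.1,202.6,138.9),ray(q,397.6,203.1,138.9))
for z in(138,136.8): print("scene",ray(s,202.1,159.4,z),ray(s,202.6,159.9,z))
E
```

```text
top [ 565.62442116 -134.0400221   138.9       ] [ 564.44926628 -135.17347113  138.9       ]
scene [ 564.61340407 -130.16992634  138.        ] [ 564.82252544 -127.59348085  138.        ]
scene [ 563.76691953 -131.69770156  136.8       ] [ 563.97636838 -129.11722137  136.8       ]
```

```bash
python3 -c "
from h import *
st();plan([564.5,-133,400],88)"
```

```text
t 5.97 pos [528.01 297.31 404.95] grasp [528.71 297.66 241.96] yaw_y -14.45 ztool [ 0.0042  0.0022 -1.    ] F [ 0.61 -0.23 -1.52] Ftool [-0.07  0.65  1.52] M [-0.053  0.072 -0.018] w 11.91 q [ 0.493  0.394  1.675 -0.     1.068  0.745]
tool shift mm [-407.62  142.65    4.16]
turn deg [ 3.1000e-01  5.0000e-02 -1.0244e+02]
```

```bash
python3 -m handwheel '[{"gripper":1,"tx":-0.025,"ty":0.0087,"tz":0,"rx":0,"ry":0,"rz":0},{"gripper":1,"tx":-0.0547,"ty":0.0191,"tz":0,"rx":0,"ry":0,"rz":0},{"gripper":1,"tx":-0.0547,"ty":0.0191,"tz":0,"rx":0,"ry":0,"rz":0},{"gripper":1,"tx":-0.0547,"ty":0.0191,"tz":0,"rx":0,"ry":0,"rz":0},{"gripper":1,"tx":-0.0547,"ty":0.0191,"tz":0,"rx":0,"ry":0,"rz":0},{"gripper":1,"tx":-0.0547,"ty":0.0191,"tz":0,"rx":0,"ry":0,"rz":0},{"gripper":1,"tx":-0.0547,"ty":0.0191,"tz":0,"rx":0,"ry":0,"rz":0},{"gripper":1,"tx":-0.0547,"ty":0.0191,"tz":0,"rx":0,"ry":0,"rz":0}]'
python3 -m handwheel '[{"gripper":1,"tx":0,"ty":0,"tz":0,"rx":0,"ry":0,"rz":-10.3},{"gripper":1,"tx":0,"ty":0,"tz":0,"rx":0,"ry":0,"rz":-10.3},{"gripper":1,"tx":0,"ty":0,"tz":0,"rx":0,"ry":0,"rz":-10.3},{"gripper":1,"tx":0,"ty":0,"tz":0,"rx":0,"ry":0,"rz":-10.3},{"gripper":1,"tx":0,"ty":0,"tz":0,"rx":0,"ry":0,"rz":-10.3},{"gripper":1,"tx":0,"ty":0,"tz":0,"rx":0,"ry":0,"rz":-10.3},{"gripper":1,"tx":0,"ty":0,"tz":0,"rx":0,"ry":0,"rz":-10.3},{"gripper":1,"tx":0,"ty":0,"tz":0,"rx":0,"ry":0,"rz":-10.3}]'
python3 -m handwheel '[{"gripper":1,"tx":0,"ty":0,"tz":0,"rx":0,"ry":0,"rz":-10.3},{"gripper":1,"tx":0,"ty":0,"tz":0,"rx":0,"ry":0,"rz":-9.7},{"gripper":1,"tx":0,"ty":0,"tz":0,"rx":0,"ry":0,"rz":0},{"gripper":1,"tx":0,"ty":0,"tz":0,"rx":0,"ry":0,"rz":0}]'
python3 -c "
from h import *
st();plan([564.5,-133,385],88)"
```

```text
t: 6.98
ee_pos: [563.3, -135.1, 401.0]
orientation: [-2.482, -1.923, 0.002]
ft_force: [0.4, 0.1, -0.4]
width: 11.9
t: 7.98
ee_pos: [563.4, -133.2, 400.8]
orientation: [-0.591, -3.083, -0.0]
ft_force: [0.3, 0.1, -0.7]
width: 11.5
t: 8.48
ee_pos: [563.7, -133.2, 401.5]
orientation: [-0.061, -3.14, -0.0]
ft_force: [-0.3, -0.6, -0.2]
width: 11.6
t 8.47 pos [ 563.72 -133.23  401.54] grasp [ 563.52 -133.18  238.54] yaw_y 87.77 ztool [-1.3e-03  3.0e-04 -1.0e+00] F [-0.25 -0.6  -0.19] Ftool [ 0.23 -0.61  0.19] M [0.048 0.033 0.044] w 11.62 q [-0.253  0.36   1.736 -0.     1.047 -1.784]
tool shift mm [-0.79  0.26 16.54]
turn deg [ 0.02 -0.07 -0.23]
```

```bash
python3 -m handwheel '[{"gripper":1,"tx":-0.0008,"ty":0.0003,"tz":0.016,"rx":0,"ry":0,"rz":0},{"gripper":1,"tx":0,"ty":0,"tz":0.016,"rx":0,"ry":0,"rz":0},{"gripper":1,"tx":0,"ty":0,"tz":0,"rx":0,"ry":0,"rz":0},{"gripper":1,"tx":0,"ty":0,"tz":0,"rx":0,"ry":0,"rz":0}]'
python3 - <<'E'
from h import *
import pickle
st()
p=viewer.get_image('scene'); pickle.dump(p,open('scene3.pkl','wb'))
q=viewer.get_image('top'); pickle.dump(q,open('top3.pkl','wb'))
save(cv2.resize(p['image'][105:180,150:250],(800,600),interpolation=cv2.INTER_CUBIC),'crop4.png')
save(cv2.resize(q['image'][150:255,340:480],(800,600),interpolation=cv2.INTER_CUBIC),'crop5.png')
st()
E
```

```text
t: 8.98
ee_pos: [564.9, -133.0, 369.9]
orientation: [-0.056, -3.141, -0.0]
ft_force: [0.4, 0.5, -0.2]
width: 11.6
t 8.97 pos [ 564.89 -133.04  369.94] grasp [ 564.82 -133.03  206.94] yaw_y 87.94 ztool [-4.e-04  1.e-04 -1.e+00] F [ 0.43  0.45 -0.24] Ftool [-0.41  0.47  0.24] M [ 0.021 -0.006 -0.063] w 11.62 q [-0.252  0.401  1.758 -0.     0.984 -1.787]
t 9.07 pos [ 565.02 -133.06  370.5 ] grasp [ 565.12 -133.08  207.5 ] yaw_y 87.95 ztool [ 6.e-04 -2.e-04 -1.e+00] F [ 0.    0.55 -0.29] Ftool [0.02 0.55 0.29] M [ 0.042  0.02  -0.036] w 12.03 q [-0.252  0.4    1.757 -0.     0.984 -1.787]
```

View pics/crop4.png

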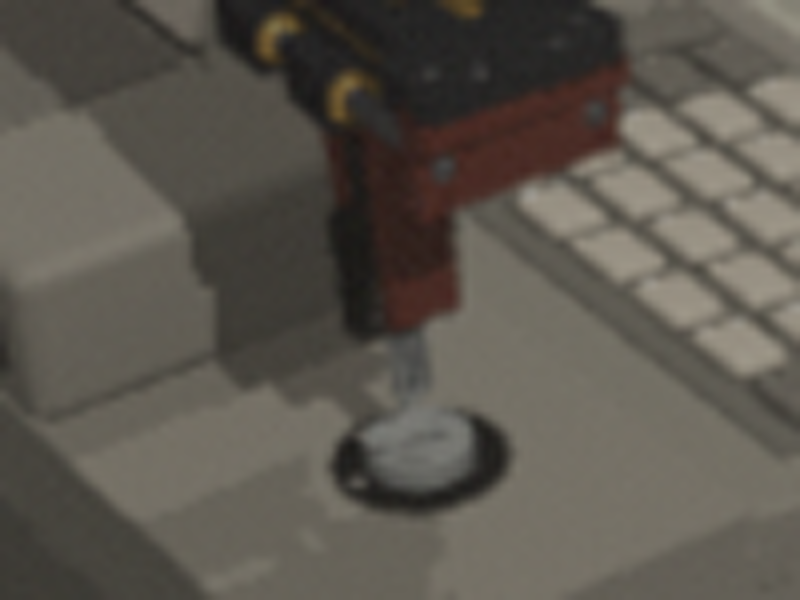

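View pics/crop5.png

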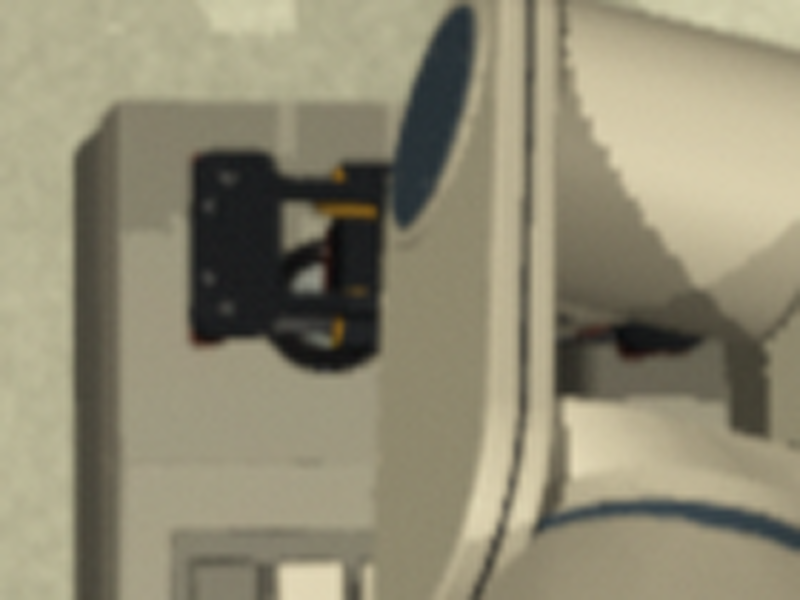

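```bash
python3 - <<'E'
from h import *
import pickle
p=pickle.load(open('scene3.pkl','rb'))
g=cv2.cvtColor(p['image'],cv2.COLOR_RGB2GRAY)
print("cols 190..216"); 
for v in range(144,170): print(v,g[v,190:217])
print(proj(p,[564.9,-133.05,153.1]),proj(p,[564.9,-133.05,183]),proj(p,[564.9,-133.05,138]))
for d in([1,0,0],[0,1,0],[0,0,1]): print(d,proj(p,np.array([565,-133,150])+np.array(d)*10)-proj(p,np.array([565,-133,150])))
z=p['range_z']; print(z[150:156,196:206])
print(proj(p,[564.9,-133.05,182.9]),p['range_z'][145:150,196:206])
E
```

```text
cols 190..216
144 [ 62  66  58  30  28  30  40  47  40  47  51  52  52  62  78  87  95 111
 114 112 112 114 112 110 110 111 111]
145 [ 67  69  58  35  30  30  40  43  40  44  47  49  61  90 111 112 110 114
 113 112 113 113 114 112 110 112 111]
146 [ 65  66  61  47  37  34  36  41  47  46  50  58  75 106 113 113 113 113
 112 112 113 113 113 113 114 113 111]
147 [ 67  68  67  63  54  47  59  72  72  67  71  80  81 104 114 113 113 111
 112 112 112 112 112 113 114 111 111]
148 [ 63  67  69  71  70  74  90 100  89  79  80  82  80  98 112 113 114 112
 113 112 113 113 113 113 113 113 112]
149 [ 68  71  75  80  81  82  82  85  86  83  79  77  78  95 112 112 113 112
 113 113 111 113 112 112 112 113 114]
150 [ 73  79  81  81  82  80  80  82  84  86  85  76  77  89 111 113 112 113
 113 113 113 112 113 114 113 113 114]
151 [ 81  82  79  82  79  80  81  89  95  86  90  79  83  88 110 113 113 113
 112 113 113 113 112 111 112 113 112]
152 [ 79  80  80  82  80  85  90  99 102  84  88  73  83  88 107 113 114 113
 112 114 111 114 112 114 112 114 113]
153 [ 81  80  80  80  80  91 106 111 104  85  88  8
[... 2577 characters left out ...]
319.2638
  1322.0486 1372.1267 1370.2881]
 [1370.6346 1370.8789 1364.2213 1371.502  1323.8661 1317.6412 1327.5457
  1361.3033 1363.2035 1364.8527]]
[199.56712942 143.51297362] [[1293.172  1285.3898 1286.2896 1283.9938 1281.5924 1288.9263 1287.703
  1313.2316 1402.0702 1403.542 ]
 [1292.3989 1295.8363 1298.8248 1292.183  1287.7914 1309.5146 1304.4839
  1310.0919 1399.0493 1395.8628]
 [1293.963  1392.1908 1304.6635 1301.9373 1303.5166 1309.7495 1309.6426
  1306.7134 1390.4622 1393.4452]
 [1385.1799 1394.786  1307.8585 1299.2771 1310.1724 1310.9336 1312.8036
  1311.0331 1391.4443 1397.5774]
 [1387.0366 1384.1648 1387.1987 1308.3843 1306.438  1313.5693 1310.6078
  1311.8843 1387.9828 1387.8004]]
```

```bash
python3 - <<'E'
from h import *
import pickle
p=pickle.load(open('scene3.pkl','rb'))
save(cv2.resize(p['image'][140:170,185:225],(800,600),interpolation=cv2.INTER_NEAREST),'crop6.png')
E
```

```text
(no output)
```

View pics/crop6.png

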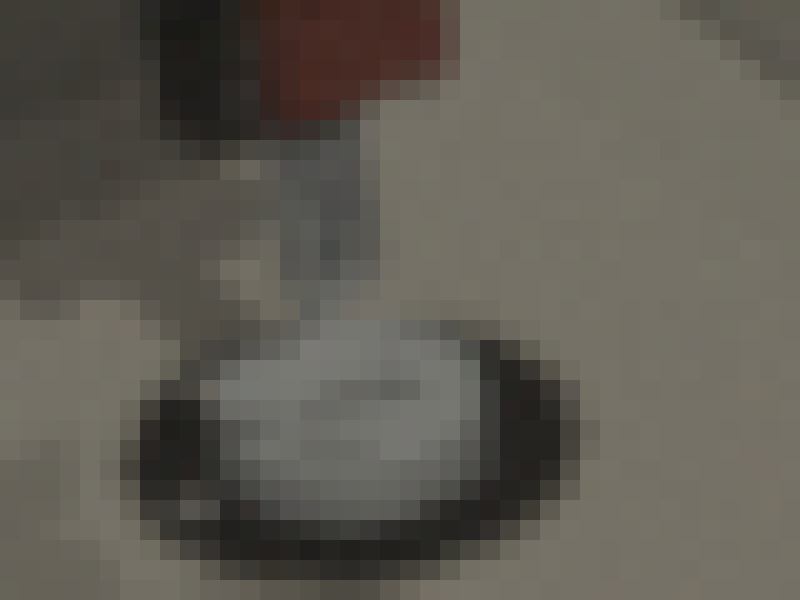

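Scene crop: the blade tip is at (201,154). Projected down to the switch face it lands at about (202.0,159.4). The disc centre is at (202,159.4), so the key is aligned within about 1 mm. Now I descend carefully.

```bash
python3 -m handwheel '[{"gripper":1,"tx":0,"ty":-0.0003,"tz":0.008,"rx":0,"ry":0,"rz":0},{"gripper":1,"tx":0,"ty":0,"tz":0.006,"rx":0,"ry":0,"rz":0},{"gripper":1,"tx":0,"ty":0,"tz":0.003,"rx":0,"ry":0,"rz":0},{"gripper":1,"tx":0,"ty":0,"tz":0.002,"rx":0,"ry":0,"rz":0},{"gripper":1,"tx":0,"ty":0,"tz":0,"rx":0,"ry":0,"rz":0}]'
python3 -c "
from h import *
st()"
```

```text
t: 9.7
ee_pos: [564.8, -133.4, 351.1]
orientation: [-0.056, -3.141, 0.0]
ft_force: [0.2, -2.7, -0.6]
width: 11.8
t 9.7 pos [ 564.79 -133.4   351.11] grasp [ 564.77 -133.44  188.11] yaw_y 87.95 ztool [-1.e-04 -2.e-04 -1.e+00] F [ 0.22 -2.68 -0.65] Ftool [-0.31 -2.67  0.65] M [-0.286  0.034 -0.037] w 11.8 q [-0.252  0.425  1.771 -0.     0.946 -1.787]
```

```bash
python3 -m handwheel '[{"gripper":1,"tx":0,"ty":-0.001,"tz":0,"rx":0,"ry":0,"rz":0},{"gripper":1,"tx":0,"ty":0,"tz":0.003,"rx":0,"ry":0,"rz":0},{"gripper":1,"tx":0,"ty":0,"tz":0,"rx":0,"ry":0,"rz":0}]'
python3 -c "
from h import *
st()"
```

```text
t: 10.07
ee_pos: [564.7, -134.4, 347.9]
orientation: [-0.056, -3.141, 0.0]
ft_force: [-0.1, -1.3, -1.8]
width: 11.7
t 10.07 pos [ 564.67 -134.38  347.95] grasp [ 564.63 -134.39  184.95] yaw_y 87.95 ztool [-3.e-04 -1.e-04 -1.e+00] F [-0.1  -1.27 -1.78] Ftool [ 0.05 -1.27  1.78] M [-0.269  0.044  0.062] w 11.67 q [-0.254  0.43   1.772 -0.     0.94  -1.789]
```

```bash
python3 -m handwheel '[{"gripper":1,"tx":0,"ty":-0.0007,"tz":0.003,"rx":0,"ry":0,"rz":0},{"gripper":1,"tx":0,"ty":0,"tz":0.003,"rx":0,"ry":0,"rz":0},{"gripper":1,"tx":0,"ty":0,"tz":0,"rx":0,"ry":0,"rz":0}]'
python3 -c "
from h import *
st()"
```

```text
t: 10.45
ee_pos: [564.7, -134.9, 341.8]
orientation: [-0.056, -3.141, -0.0]
ft_force: [-0.5, -0.8, -1.5]
width: 11.9
t 10.45 pos [ 564.69 -134.94  341.79] grasp [ 564.62 -134.9   178.79] yaw_y 87.95 ztool [-4.e-04  3.e-04 -1.e+00] F [-0.5  -0.76 -1.48] Ftool [ 0.47 -0.78  1.48] M [ 0.08   0.07  -0.014] w 11.95 q [-0.255  0.438  1.776  0.     0.928 -1.79 ]
```

```bash
python3 -m handwheel '[{"gripper":1,"tx":0,"ty":0,"tz":0.004,"rx":0,"ry":0,"rz":0},{"gripper":1,"tx":0,"ty":0,"tz":0.004,"rx":0,"ry":0,"rz":0},{"gripper":1,"tx":0,"ty":0,"tz":0.004,"rx":0,"ry":0,"rz":0},{"gripper":1,"tx":0,"ty":0,"tz":0,"rx":0,"ry":0,"rz":0}]'
python3 -c "
from h import *
st()"
```

```text
t: 10.95
ee_pos: [564.7, -135.0, 329.7]
orientation: [-0.056, -3.141, -0.0]
ft_force: [-1.0, 0.4, -1.4]
width: 11.9
t 10.95 pos [ 564.72 -135.01  329.74] grasp [ 564.66 -134.99  166.74] yaw_y 87.95 ztool [-4.e-04  1.e-04 -1.e+00] F [-1.01  0.4  -1.44] Ftool [1.02 0.36 1.44] M [ 0.078  0.136 -0.058] w 11.9 q [-0.255  0.455  1.783  0.     0.904 -1.79 ]
```

```bash
python3 -m handwheel '[{"gripper":1,"tx":0,"ty":0,"tz":0.003,"rx":0,"ry":0,"rz":0},{"gripper":1,"tx":0,"ty":0,"tz":0.001,"rx":0,"ry":0,"rz":0},{"gripper":1,"tx":0,"ty":0,"tz":0.001,"rx":0,"ry":0,"rz":0},{"gripper":1,"tx":0,"ty":0,"tz":0,"rx":0,"ry":0,"rz":0}]'
python3 -c "
from h import *
st()"
```

```text
t: 11.45
ee_pos: [564.7, -135.0, 325.1]
orientation: [-0.056, -3.141, -0.0]
ft_force: [-1.1, 1.2, -1.2]
width: 11.7
t 11.45 pos [ 564.66 -134.99  325.08] grasp [ 564.62 -134.98  162.08] yaw_y 87.96 ztool [-2.e-04  0.e+00 -1.e+00] F [-1.06  1.18 -1.19] Ftool [1.1  1.15 1.19] M [0.07  0.152 0.02 ] w 11.66 q [-0.255  0.461  1.785 -0.     0.895 -1.79 ]
```

```bash
python3 -m handwheel '[{"gripper":1,"tx":0,"ty":0,"tz":0.0008,"rx":0,"ry":0,"rz":0},{"gripper":1,"tx":0,"ty":0,"tz":0.0007,"rx":0,"ry":0,"rz":0},{"gripper":1,"tx":0,"ty":0,"tz":0,"rx":0,"ry":0,"rz":0}]'
python3 -c "
from h import *
st()"
```

```text
t: 11.82
ee_pos: [564.7, -135.0, 324.9]
orientation: [0.056, 3.141, -0.0]
ft_force: [-5.4, -0.0, 10.2]
width: 11.2
t 11.82 pos [ 564.73 -135.02  324.92] grasp [ 564.78 -135.04  161.92] yaw_y 87.95 ztool [ 3.e-04 -1.e-04 -1.e+00] F [-5.41 -0.03 10.24] Ftool [  5.41  -0.22 -10.24] M [ 0.237  0.957 -0.03 ] w 11.2 q [-0.255  0.462  1.785 -0.     0.894 -1.79 ]
```

```bash
python3 -m handwheel '[{"gripper":1,"tx":0.0007,"ty":0,"tz":-0.0003,"rx":0,"ry":0,"rz":0},{"gripper":1,"tx":0,"ty":0,"tz":0,"rx":0,"ry":0,"rz":0}]'
python3 -c "
from h import *
st()"
python3 -m handwheel '[{"gripper":1,"tx":0,"ty":0,"tz":0,"rx":0,"ry":0,"rz":7},{"gripper":1,"tx":0,"ty":0,"tz":0,"rx":0,"ry":0,"rz":7},{"gripper":1,"tx":0,"ty":0,"tz":0,"rx":0,"ry":0,"rz":7},{"gripper":1,"tx":0,"ty":0,"tz":0,"rx":0,"ry":0,"rz":0}]'
python3 -c "
from h import *
st()"
```

```text
t: 12.08
ee_pos: [564.4, -135.0, 325.0]
orientation: [0.056, 3.139, -0.0]
ft_force: [-2.8, 1.1, 7.0]
width: 11.7
t 12.07 pos [ 564.4  -134.99  324.99] grasp [ 564.66 -135.03  161.99] yaw_y 87.95 ztool [ 1.6e-03 -3.0e-04 -1.0e+00] F [-2.77  1.09  7.02] Ftool [ 2.8   0.99 -7.03] M [ 0.167  0.435 -0.003] w 11.69 q [-0.255  0.461  1.787  0.     0.892 -1.791]
t: 12.58
ee_pos: [564.4, -135.1, 325.0]
orientation: [0.629, 3.076, -0.0]
ft_force: [-2.4, 0.0, 7.0]
width: 11.9
t 12.57 pos [ 564.35 -135.12  324.99] grasp [ 564.58 -135.2   161.99] yaw_y 66.88 ztool [ 1.4e-03 -5.0e-04 -1.0e+00] F [-2.38  0.02  7.04] Ftool [ 2.19 -0.92 -7.04] M [ 0.066  0.541 -0.061] w 11.88 q [-0.255  0.461  1.787 -0.     0.893 -1.423]
```

```bash
python3 -m handwheel '[{"gripper":1,"tx":0,"ty":0,"tz":0,"rx":0,"ry":0,"rz":7},{"gripper":1,"tx":0,"ty":0,"tz":0,"rx":0,"ry":0,"rz":7},{"gripper":1,"tx":0,"ty":0,"tz":0,"rx":0,"ry":0,"rz":7},{"gripper":1,"tx":0,"ty":0,"tz":0,"rx":0,"ry":0,"rz":7},{"gripper":1,"tx":0,"ty":0,"tz":0,"rx":0,"ry":0,"rz":7},{"gripper":1,"tx":0,"ty":0,"tz":0,"rx":0,"ry":0,"rz":0}]'
python3 -c "
from h import *
st()"
python3 -m handwheel '[{"gripper":1,"tx":0,"ty":0,"tz":0,"rx":0,"ry":0,"rz":6},{"gripper":1,"tx":0,"ty":0,"tz":0,"rx":0,"ry":0,"rz":6},{"gripper":1,"tx":0,"ty":0,"tz":0,"rx":0,"ry":0,"rz":4},{"gripper":1,"tx":0,"ty":0,"tz":0,"rx":0,"ry":0,"rz":0}]'
python3 -c "
from h import *
st()"
```

```text
t: 13.32
ee_pos: [564.3, -135.4, 325.0]
orientation: [1.525, 2.745, -0.001]
ft_force: [-2.8, -1.3, 6.5]
width: 12.0
t 13.32 pos [ 564.29 -135.38  324.95] grasp [ 564.49 -135.55  161.95] yaw_y 31.88 ztool [ 0.0012 -0.001  -1.    ] F [-2.76 -1.3   6.53] Ftool [ 0.34 -3.03 -6.53] M [-0.314  0.62  -0.044] w 12.03 q [-2.560e-01  4.610e-01  1.787e+00 -1.000e-03  8.930e-01 -8.120e-01]
t: 13.82
ee_pos: [564.3, -135.4, 325.0]
orientation: [1.891, 2.506, -0.0]
ft_force: [-3.9, -2.2, 7.1]
width: 11.7
t 13.82 pos [ 564.28 -135.41  324.96] grasp [ 564.47 -135.6   161.96] yaw_y 15.92 ztool [ 0.0012 -0.0011 -1.    ] F [-3.92 -2.2   7.1 ] Ftool [-1.05 -4.37 -7.1 ] M [-0.422  0.641 -0.021] w 11.74 q [-2.560e-01  4.610e-01  1.787e+00 -1.000e-03  8.930e-01 -5.330e-01]
```

```bash
python3 -m handwheel '[{"gripper":1,"tx":0,"ty":0,"tz":0,"rx":0,"ry":0,"rz":3},{"gripper":1,"tx":0,"ty":0,"tz":0,"rx":0,"ry":0,"rz":3},{"gripper":1,"tx":0,"ty":0,"tz":0,"rx":0,"ry":0,"rz":0}]'
python3 -c "
from h import *
st()"
python3 -m handwheel '[{"gripper":1,"tx":0,"ty":0,"tz":0,"rx":0,"ry":0,"rz":3},{"gripper":1,"tx":0,"ty":0,"tz":0,"rx":0,"ry":0,"rz":0},{"gripper":1,"tx":0,"ty":0,"tz":0,"rx":0,"ry":0,"rz":0}]'
python3 -c "
from h import *
st()"
python3 -m handwheel '[{"gripper":1,"tx":0,"ty":0,"tz":0,"rx":0,"ry":0,"rz":3},{"gripper":1,"tx":0,"ty":0,"tz":0,"rx":0,"ry":0,"rz":0},{"gripper":1,"tx":0,"ty":0,"tz":0,"rx":0,"ry":0,"rz":0}]'
python3 -c "
from h import *
st()"
```

```text
t: 14.2
ee_pos: [564.3, -135.5, 325.0]
orientation: [2.02, 2.404, -0.0]
ft_force: [-3.8, -1.4, 6.5]
width: 12.2
t 14.2 pos [ 564.29 -135.46  324.98] grasp [ 564.5  -135.66  161.98] yaw_y 9.93 ztool [ 0.0012 -0.0012 -1.    ] F [-3.81 -1.39  6.51] Ftool [-0.73 -3.98 -6.51] M [-0.452  0.692  0.02 ] w 12.23 q [-2.560e-01  4.610e-01  1.786e+00 -1.000e-03  8.930e-01 -4.290e-01]
t: 14.58
ee_pos: [564.3, -135.5, 325.0]
orientation: [2.081, 2.351, -0.0]
ft_force: [-2.5, -2.4, 7.2]
width: 11.9
t 14.57 pos [ 564.27 -135.48  325.  ] grasp [ 564.48 -135.67  162.  ] yaw_y 6.96 ztool [ 0.0013 -0.0012 -1.    ] F [-2.52 -2.45  7.2 ] Ftool [-2.13 -2.79 -7.2 ] M [-0.496  0.652 -0.021] w 11.89 q [-2.560e-01  4.610e-01  1.787e+00 -1.000e-03  8.930e-01 -3.770e-01]
t: 14.95
ee_pos: [564.3, -135.4, 325.0]
orientation: [2.142, 2.296, -0.0]
ft_force: [-2.6, -2.7, 8.2]
width: 11.7
t 14.95 pos [ 564.26 -135.44  324.97] grasp [ 564.45 -135.63  161.97] yaw_y 3.96 ztool [ 0.0012 -0.0012 -1.    ] F [-2.57 -2.73  8.18] Ftool [-2.56 -2.74 -8.18] M [-0.489  0.698  0.019] w 11.7 q [-2.560e-01  4.610e-01  1.787e+00 -1.000e-03  8.930e-01 -3.240e-01]
```

```bash
python3 -m handwheel '[{"gripper":1,"tx":0,"ty":0,"tz":0,"rx":0,"ry":0,"rz":2.5},{"gripper":1,"tx":0,"ty":0,"tz":0,"rx":0,"ry":0,"rz":0},{"gripper":1,"tx":0,"ty":0,"tz":0,"rx":0,"ry":0,"rz":0}]'
python3 -c "
from h import *
st()"
python3 -m handwheel '[{"gripper":1,"tx":0,"ty":0,"tz":0,"rx":0,"ry":0,"rz":2.5},{"gripper":1,"tx":0,"ty":0,"tz":0,"rx":0,"ry":0,"rz":0},{"gripper":1,"tx":0,"ty":0,"tz":0,"rx":0,"ry":0,"rz":0}]'
python3 -c "
from h import *
st()"
```

```text
t: 15.32
ee_pos: [564.3, -135.4, 325.0]
orientation: [2.191, 2.249, -0.0]
ft_force: [-3.3, -2.1, 7.5]
width: 12.0
t 15.32 pos [ 564.26 -135.39  324.97] grasp [ 564.44 -135.58  161.97] yaw_y 1.48 ztool [ 0.0011 -0.0012 -1.    ] F [-3.32 -2.15  7.54] Ftool [-2.07 -3.37 -7.55] M [-0.437  0.729  0.106] w 12.02 q [-2.560e-01  4.610e-01  1.787e+00 -1.000e-03  8.930e-01 -2.810e-01]
t: 15.7
ee_pos: [564.3, -135.3, 325.0]
orientation: [2.24, 2.201, -0.0]
ft_force: [-2.9, -1.2, 6.5]
width: 11.6
t 15.7 pos [ 564.25 -135.28  324.98] grasp [ 564.42 -135.45  161.98] yaw_y -1.0 ztool [ 0.001  -0.0011 -1.    ] F [-2.94 -1.22  6.49] Ftool [-1.28 -2.91 -6.49] M [-0.292  0.714  0.181] w 11.56 q [-2.560e-01  4.610e-01  1.787e+00 -1.000e-03  8.930e-01 -2.380e-01]
```

```bash
python3 -m handwheel '[{"gripper":1,"tx":0,"ty":0,"tz":0,"rx":0,"ry":0,"rz":3},{"gripper":1,"tx":0,"ty":0,"tz":0,"rx":0,"ry":0,"rz":0},{"gripper":1,"tx":0,"ty":0,"tz":0,"rx":0,"ry":0,"rz":0}]'
python3 -c "
from h import *
st()"
python3 -m handwheel '[{"gripper":1,"tx":0,"ty":0,"tz":0,"rx":0,"ry":0,"rz":3},{"gripper":1,"tx":0,"ty":0,"tz":0,"rx":0,"ry":0,"rz":0},{"gripper":1,"tx":0,"ty":0,"tz":0,"rx":0,"ry":0,"rz":0}]'
python3 -c "
from h import *
st()"
```

```text
t: 16.08
ee_pos: [564.2, -135.2, 325.0]
orientation: [2.297, 2.142, 0.0]
ft_force: [-2.9, 0.3, 6.9]
width: 11.6
t 16.07 pos [ 564.25 -135.17  324.98] grasp [ 564.4  -135.31  161.98] yaw_y -4.0 ztool [ 9.e-04 -9.e-04 -1.e+00] F [-2.89  0.27  6.89] Ftool [ 0.06 -2.89 -6.89] M [-0.1    0.705  0.263] w 11.62 q [-2.560e-01  4.610e-01  1.787e+00 -1.000e-03  8.930e-01 -1.850e-01]
t: 16.45
ee_pos: [564.3, -135.1, 325.0]
orientation: [2.351, 2.082, 0.0]
ft_force: [-2.2, -0.5, 7.7]
width: 11.9
t 16.45 pos [ 564.28 -135.14  324.98] grasp [ 564.44 -135.31  161.98] yaw_y -6.96 ztool [ 0.001  -0.0011 -1.    ] F [-2.2  -0.55  7.7 ] Ftool [-0.82 -2.11 -7.7 ] M [-0.091  0.661  0.543] w 11.9 q [-2.550e-01  4.610e-01  1.787e+00 -1.000e-03  8.930e-01 -1.330e-01]
```

```bash
python3 -m handwheel '[{"gripper":0.6,"tx":0,"ty":0,"tz":0,"rx":0,"ry":0,"rz":0},{"gripper":0.6,"tx":0,"ty":0,"tz":0,"rx":0,"ry":0,"rz":0},{"gripper":0.6,"tx":0,"ty":0,"tz":0,"rx":0,"ry":0,"rz":0},{"gripper":0.6,"tx":0,"ty":0,"tz":0,"rx":0,"ry":0,"rz":0}]'
python3 -c "
from h import *
st()"
```

```text
t: 16.95
ee_pos: [564.1, -135.0, 323.9]
orientation: [-2.354, -2.081, 0.0]
ft_force: [-0.1, 0.1, 0.1]
width: 35.2
t 16.95 pos [ 564.07 -135.    323.85] grasp [ 564.07 -134.99  160.85] yaw_y -7.05 ztool [-0.  0. -1.] F [-0.13  0.08  0.07] Ftool [ 0.06 -0.14 -0.07] M [-0.006  0.053  0.042] w 35.22 q [-0.255  0.462  1.787  0.     0.892 -0.132]
```

Released with no force left on the tool. I rise and move aside to look.

```bash
python3 -m handwheel '[{"gripper":0.6,"tx":0,"ty":0,"tz":-0.01,"rx":0,"ry":0,"rz":0},{"gripper":0.6,"tx":0,"ty":0,"tz":-0.03,"rx":0,"ry":0,"rz":0},{"gripper":0.6,"tx":0,"ty":0,"tz":-0.05,"rx":0,"ry":0,"rz":0},{"gripper":0.6,"tx":0,"ty":-0.05,"tz":-0.03,"rx":0,"ry":0,"rz":0},{"gripper":0.6,"tx":0,"ty":-0.06,"tz":0,"rx":0,"ry":0,"rz":0},{"gripper":0.6,"tx":0,"ty":-0.06,"tz":0,"rx":0,"ry":0,"rz":0},{"gripper":0.6,"tx":0,"ty":0,"tz":0,"rx":0,"ry":0,"rz":0}]'
python3 - <<'E'
from h import *
import pickle
p=viewer.get_image('scene'); pickle.dump(p,open('scene4.pkl','wb'))
q=viewer.get_image('top'); pickle.dump(q,open('top4.pkl','wb'))
a=cv2.resize(p['image'][125:185,165:245],(400,300),interpolation=cv2.INTER_CUBIC)
b=cv2.resize(q['image'][172:232,358:438],(400,300),interpolation=cv2.INTER_CUBIC)
save(np.vstack([np.hstack([a,b]),np.hstack([cv2.resize(p['image'],(400,300)),cv2.resize(q['image'],(400,300))])]),'end.png')
st()
E
```

```text
t: 17.82
ee_pos: [391.7, -113.4, 444.3]
orientation: [-2.354, -2.079, 0.001]
ft_force: [0.5, -0.6, 0.3]
width: 35.1
t 17.93 pos [ 395.57 -114.26  445.11] grasp [ 396.02 -114.38  282.11] yaw_y -7.07 ztool [ 2.7e-03 -8.0e-04 -1.0e+00] F [ 0.7  -0.69  0.03] Ftool [-0.6   0.78 -0.03] M [-0.078  0.03  -0.04 ] w 35.01 q [-0.31   0.043  2.032  0.     1.063 -0.187]
```

View pics/end.png

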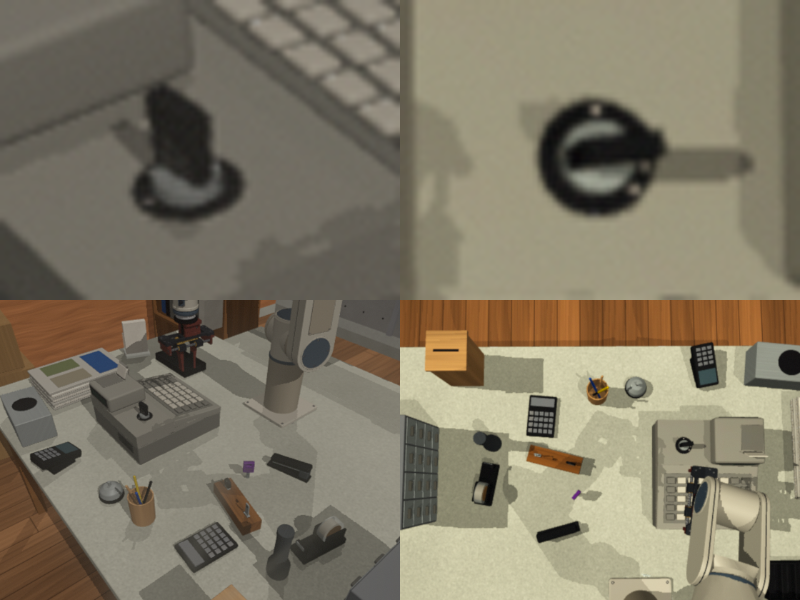

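```bash
python3 - <<'E'
from h import *
import pickle
for n in("scene4","top4"):
    p=pickle.load(open(n+".pkl","rb")); w=cloud(p)
    m=(np.hypot(w[...,0]-565,w[...,1]+135)<40)&(w[...,2]>143)&(w[...,2]<200)
    P=w[m]; print(n,m.sum(),P[:,2].max(),np.percentile(P[:,2],[5,50,95]))
    T=P[P[:,2]>173]; print(len(T),T.mean(0),cv2.minAreaRect(T[:,:2].astype(np.float32)),cv2.minAreaRect(P[:,:2].astype(np.float32)))
    c=np.cov(T[:,:2].T); e,v=np.linalg.eigh(c); print("yaw",np.degrees(np.arctan2(v[1,1],v[0,1])),"len",e**.5*12**.5)
q=pickle.load(open("top4.pkl","rb")); save(cv2.resize(q['image'][185:220,375:422],(800,596),interpolation=cv2.INTER_NEAREST),'sw4.png')
E
```

```text
scene4 188 181.91897291609462 [145.84626867 164.33023848 179.63443635]
58 [ 565.03580836 -130.12588835  177.81268282] ((563.4801635742188, -132.9746551513672), (14.159582138061523, 40.86246871948242), 4.262466907501221) ((564.39990234375, -132.6159210205078), (15.32243537902832, 41.824676513671875), 8.648812294006348)
yaw 96.91190295529357 len [12.9223797  39.42625323]
top4 127 185.56648158382745 [147.01053209 179.09425922 183.72259836]
87 [ 566.3571171  -136.07484235  180.65182127] ((566.7589721679688, -137.04690551757812), (12.126769065856934, 36.352291107177734), 6.547951698303223) ((568.2084350585938, -136.58709716796875), (19.214603424072266, 37.1269416809082), 5.490175724029541)
yaw 96.24291802267787 len [12.19208611 36.8981782 ]
```

View pics/sw4.png

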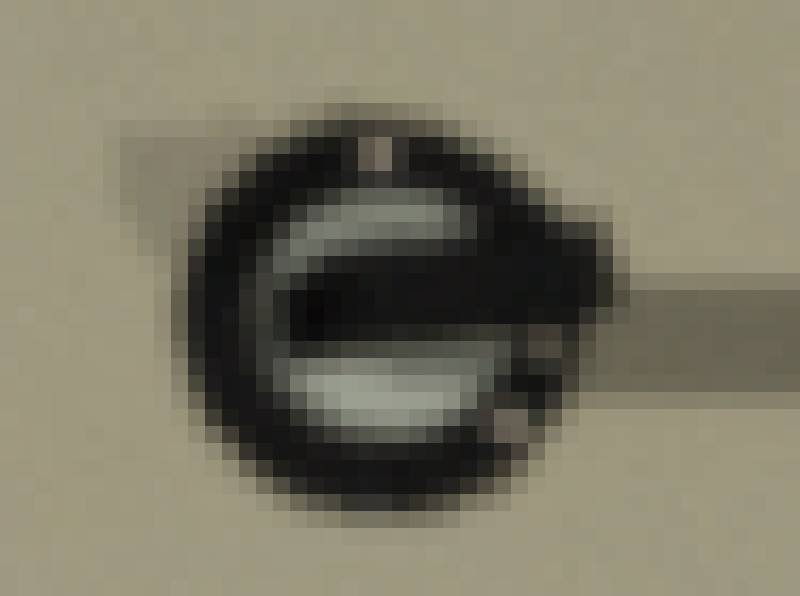

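```bash
python3 - <<'E'
from h import *
import pickle
p=pickle.load(open("top4.pkl","rb")); w=cloud(p)
m=(np.hypot(w[...,0]-567,w[...,1]+137)<25)&(w[...,2]>143)
e=cv2.erode(m.astype(np.uint8),np.ones((3,3)))>0; print("grip top z",np.median(w[e][:,2]),e.sum())
print("other keys/door,case p:",[ (o,[(round(r['p'],2),(np.array(r['xy'])*[560,420]).round()) for r in recognise(viewer.get_image('top'),o)[:2]]) for o in ("case_key","door_key")])
st()
print(ctrl.close_job())
E
```

```text
grip top z 180.16154202515168 70
other keys/door,case p: [('case_key', []), ('door_key', [])]
t 18.12 pos [ 396.56 -114.37  444.2 ] grasp [ 396.67 -114.4   281.2 ] yaw_y -7.03 ztool [ 6.e-04 -2.e-04 -1.e+00] F [-0.43 -0.28  0.23] Ftool [-0.33 -0.39 -0.23] M [-0.078  0.1   -0.033] w 35.11 q [-0.31   0.046  2.031  0.     1.064 -0.187]
the job is handed in; nothing more can be done
None
```

The register's key switch is turned on. The clerk's key with the rectangular black grip, from the middle slot of the block, is standing in it, released. I handed the job in at about 18 s of the 51 s allowed, and no verdict was reported.

- **Fully home:** I pushed the key down until its shoulder met the switch face with 10 N. Afterwards its grip top measured about 180 mm above the counter, which matches a shoulder at 138 mm.
- **Turned to the stop:** I turned clockwise until the resisting moment reached 0.54 N m, against 0.04 N m of friction. The released key stands about 83° round, which is the 70° stop plus nearly all of the blade's play. The tool turned about 95°, so the rest was the key slipping or giving in the jaws after the stop. The barrel's own angle could not be read directly.
- **Centred:** the two cameras disagree by about 6 mm on the key's position sideways. I relied on the key having gone straight into the slot with little side force.
- **Released:** the gripper felt no force after letting go and is well clear of everything.
- **Other things:** in the last pictures the other two keys stand in the block and nothing on the counter looks moved. The trained network found neither of those two keys in its last call, so that check rests only on looking at the pictures.

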